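# Fetch the bronze frog from under the soft-closing flap and weigh down the score sheet

## Robot

A 6-joint arm with a two-finger parallel gripper is mounted at the origin on the work surface. World frame = base frame: x ahead of the robot, y to its left, z up, the work surface at z = 0. Lengths are in m, angles in rad, forces in N, time in s.
With the tool pointing down it reaches from about 0.375 to 0.9 m from the base axis. Payload 3.1 kg.
Tool frame: the origin (TCP) lies between the finger pads; the fingertips stand 11 mm ahead of it and the grasp point (between the pads) lies 8 mm behind it; z points along the fingers, y is the line along which they close (so a half turn about z gives the same grasp; the last joint's range is limited). The gripper opens to 87 mm and grips with 3 to 60 N. Pads are 19 mm wide; open, the fingers measure 117 mm over their backs; the gripper's body (75 mm by 190 mm) begins 51 mm behind the grasp point.
Start: joints at [0.976, 0.527, 1.433, -0, 1.181, -0.178], TCP at [0.253, 0.571, 0.234] pointing down, gripper open.
Joint ranges: [-3.08, 3.08], [-0.75, 2.2], [0.22, 2.44], [-1.43, 4.57], [0, 2.65], [-2.85, 2.85]. Speed limits (rad/s): [2.79, 2.79, 3.14, 3.14, 3.14, 3.14].

## Interface

Orientations are given as a unit quaternion [x, y, z, w].
In Python, from rig import robot gives the robot as it stands.
- The arm moves only by the tool move_arm, never from a script. Its argument "moves" is text: rows parted by semicolons, each of 7 numbers parted by spaces: the shift along the tool's x, y, z in units of 100 mm (1.0 is 100 mm), then the turn, a rotation vector about the tool's x, y, z in units of 90 degrees (1.0 is 90 degrees), then the opening, from 0 (shut) to 1 (fully open). A call has 1 to 12 rows; each row is the pose to reach, as a shift and turn from the pose commanded when the call began, along the tool's axes at that moment; what a row does not reach only later rows make up. A row lasts 1/10 s, in which the tool goes at most 50 mm and 8.59 degrees, less where a joint would pass 70% of its speed; a pose out of reach is approached as far as the arm can. A call with a number of a shift or a turn outside -1 to 1 is refused whole. A call with a gripper value outside its range is refused whole. The fingers move at their own pace and stop on an object; "squeeze" is the grip in N (left out, the last holds). Time passes only in rows, so rows that repeat a pose let the fingers close. It gives the time, the measured TCP pose, the force, the opening and the grip force at its end, in the units of the state.
- robot.get_obs(): the state, without advancing time (a new reading comes with each control period).
- robot.camera(name): name is "scene" or "top" or "wrist"; returns a dict with "image" (420x560x3 uint8, red, green, blue), "intrinsics" (3x3 intrinsics, pixels), "extrinsics" (4x4, takes a point from world to camera coordinates). Camera axes: x right, y up, looking along -z (the intrinsics and any distortion apply to the point x, -y, -z); pixel columns grow to the right and rows downward; lengths in m; the calibration is good to about 2 mm. A picture is of the moment at which its call begins. There is no depth.
- robot.hand_in(): hands the job in; it is judged then, once.
The state is a dict: "time": time; "q": joint angles; "joint_velocities": joint speeds; "joint_torque": joint torques, N m; "position": TCP position; "tool_rot": TCP orientation; "ft_force": force on the tool from outside, world axes, zero at the start; "moment": the same for the moment, N m; "grip_width": finger opening in m; "grip_force": force on a finger pad.
Only numpy, scipy, OpenCV 4.12 (cv2) and the standard library are available. Lean on these libraries where they do the work, as an engineer would, in place of code of your own. Each camera call takes 0.05 s, during which the arm holds its last target. There are 200 camera calls.

## Task

Raise the clear flap of the piece box, which slowly sinks shut by itself, reach in under it and take out the bronze frog paperweight. Set the frog down gently in the middle of the score sheet on the walnut block, upright and with its length along the block's length, and let go of it. Leave the flap fully closed again, and do not disturb the piece stand, the blue incense holder or the game clock.

Things in the scene. Friction and masses are not known exactly. Their poses are not given: they have to be found in the camera images.
- piece_box: fixed walnut box 180 deep (its x, front to back) x 300 wide (y), origin at the centre of its underside, z up. Walls 10 thick, inner floor at height 25, front wall (outer face x = -90) 65 high, back wall 140; side tops slope from 78 in front to 135 at the back, just under the shut flap. Holds only the frog. Its front faces right (about -y), towards the block
- flap (a joint): rad; clear acrylic flap in a pale frame (300 wide, 224 from hinge to front edge, 8 thick, 0.35 kg) covering the box, hinged along its high back. 0: shut, sloping 20.4 deg down to the front; grows as the front edge rises; stop at 1.2. Soft-close damper (3.5 N m s/rad): from full open it sinks shut by its weight in about 12 s; 5 to 10 N at its edge raises it in 3 s. It may rest on the hand
- flap_lip (a point): underside of the flap's front edge, mid-width; closed, it is 68 above the table and 30 in front of the box's front wall, so fingertips fit under it from the front. It moves with the flap on a 224 radius about the hinge
- flap_hinge (a point): middle of the flap's hinge line, fixed to the box 85 behind its origin (its +x) and 150 above the table; the hinge line runs along the box's y
- frog: bronze paperweight frog, copper brown, 60 long (x, head at -x) x 35 wide (y) x 43 high mm, 0.24 to 0.39 kg, loose; flat upright flanks 34 apart, 30 high, to grip across; origin at the centre of its underside, z up. Starts on the box's inner floor near the middle, under the flap, head to the box's front within 0.15 rad
- kifu_block: fixed walnut rest block, 150 long (its x) x 90 wide (its y) x 45 high mm, its length roughly along y, with a pale score sheet 110 x 70 in the middle of its top, lengthwise along the block; origin at the centre of its underside, z up
- piece_stand: bystander: rosewood captured-piece stand, 110 square, 60 high mm, shogi pieces fixed on it; origin at the centre of its underside
- incense: bystander: blue porcelain incense holder, 62 across, 46 high mm; origin at the centre of its underside
- game_clock: bystander: wooden two-dial game clock, 55 deep x 150 wide x 66 high mm; origin at the centre of its underside
Mind the look-alikes: they are no part of the job. Leave any purple look-alike of the kifu_block alone.

How it is judged:
By the outcome, as a careful person would: the job done as asked, in the order asked, and still so for the second after the job is handed in, with the robot touching nothing.
It also fails if it takes over 61 s, if anything falls off the work surface, if the arm or the gripper's body presses on something with over 40 N, if the wrist force passes 120 N, or if a joint passes its speed limit or range.

## Working session

There is one attempt and no reset: what is moved stays moved. The work goes in short steps, Python scripts to look and compute and a tool call to move; the robot and the scene stay as the last step left them, time stands still between calls to the robot, and variables do not carry over. Pictures are saved under pics/ and viewed, at most 10 in all, crops included, and the job is handed in when it is done.

Besides the shell and the picture viewer there is one more tool, called after "Request:" by a JSON object that holds its "fn" and its "kwargs". move_arm: Moves the arm, as the interface text tells. Shifts and turns lie within -1 to 1; 1 stands for 100 mm of shift or 90 degrees of turn. Its arguments: {"type":"object","properties":{"moves":{"type":"string"},"squeeze":{"type":"number"}},"required":["moves"]}

```bash
mkdir -p pics; ls
python3 - <<'E'
from rig import robot
import cv2,numpy as np
o=robot.get_obs();print({k:np.round(v,3) for k,v in o.items()})
for n in("scene","top","wrist"):
    c=robot.camera(n);cv2.imwrite(f"pics/{n}0.png",c["image"][...,::-1]);np.savez(f"{n}0.npz",K=c["intrinsics"],E=c["extrinsics"],im=c["image"])
    print(n,c.keys(),np.round(c["intrinsics"],1).tolist(),np.round(c["extrinsics"],3).tolist())
E
```

```text
pics
{'time': np.float64(0.0), 'q': array([ 0.976,  0.528,  1.434, -0.   ,  1.181, -0.178]), 'joint_velocities': array([-0.   , -0.003,  0.002, -0.   ,  0.002,  0.001]), 'joint_torque': array([ 1.0000e-03, -4.4004e+01, -1.7659e+01,  6.3000e-02,  5.8000e-02,
       -0.0000e+00]), 'position': array([0.253, 0.571, 0.233]), 'tool_rot': array([ 0.207,  0.978, -0.001, -0.   ]), 'ft_force': array([0.22 , 0.55 , 1.039]), 'moment': array([-0.029, -0.032, -0.005]), 'grip_force': np.float64(0.0), 'grip_width': np.float64(0.087)}
scene dict_keys(['image', 'intrinsics', 'extrinsics']) [[520.4, 0.0, 280.2], [0.0, 520.4, 211.6], [0.0, 0.0, 1.0]] [[-0.689, 0.725, 0.006, 0.442], [-0.528, -0.507, 0.682, 0.179], [0.497, 0.466, 0.731, -1.788], [0.0, 0.0, 0.0, 1.0]]
top dict_keys(['image', 'intrinsics', 'extrinsics']) [[521.9, 0.0, 283.6], [0.0, 521.9, 207.9], [0.0, 0.0, 1.0]] [[-0.053, -0.999, -0.002, -0.037], [0.978, -0.052, 0.202, -0.559], [-0.202, 0.009, 0.979, -1.4], [0.0, 0.0, 0.0, 1.0]]
wrist dict_keys(['image', 'intrinsics', 'extrinsics']) [[317.5, 0.0, 283.3], [0.0, 317.5, 211.0], [0.0, 0.0, 1.0]] [[0.406, 0.914, -0.002, -0.624], [-0.877, 0.389, -0.281, 0.033], [-0.256, 0.116, 0.96, -0.393], [0.0, 0.0, 0.0, 1.0]]
```

View pics/scene0.png

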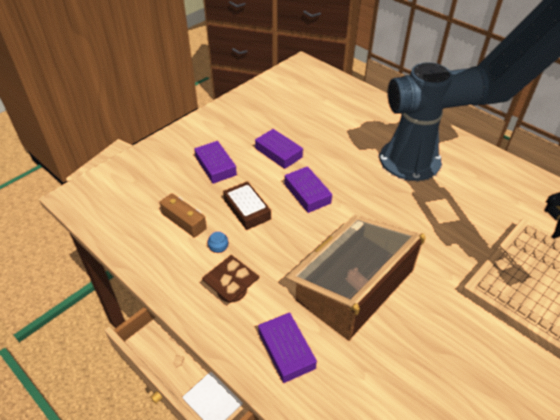

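View pics/top0.png

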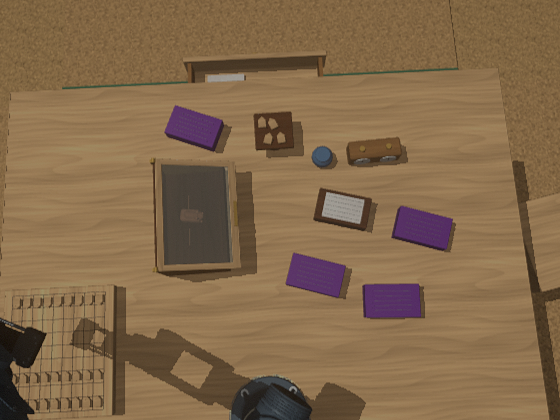

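The top view shows the box at (195,215) with the frog in it at (191,216), and the walnut block with the white sheet at (343,208). The four purple blocks, at (195,128), (422,227), (316,275) and (392,300), are look-alikes. Only the block at (343,208) is walnut with a pale sheet, so that's the target. I'll confirm it in one enlarged crop.

```bash
cat > h.py <<'E'
import numpy as np,cv2
def cam(f):
    d=np.load(f);return d["K"],d["E"],d["im"]
def ray(K,E,p):
    d=np.array([(p[0]-K[0,2])/K[0,0],-(p[1]-K[1,2])/K[1,1],-1.]);R=E[:3,:3]
    return -R.T@E[:3,3],R.T@(d/np.linalg.norm(d))
def plane(K,E,p,z):
    o,d=ray(K,E,p);return o+d*(z-o[2])/d[2]
def tri(*rs):
    A=sum(np.eye(3)-np.outer(d,d) for o,d in rs);b=sum((np.eye(3)-np.outer(d,d))@o for o,d in rs)
    return np.linalg.solve(A,b)
def proj(K,E,P):
    c=E[:3,:3]@np.asarray(P)+E[:3,3];return np.array([K[0,0]*c[0]/-c[2]+K[0,2],K[1,1]*-c[1]/-c[2]+K[1,2]])
E
python3 - <<'E'
from h import *
def white(im,x0,x1,y0,y1):
    h=cv2.cvtColor(im,cv2.COLOR_RGB2HSV);m=((h[...,1]<70)&(h[...,2]>130)).astype(np.uint8)
    k=np.zeros_like(m);k[y0:y1,x0:x1]=1;m*=k
    c=max(cv2.findContours(m,0,2)[0],key=cv2.contourArea);return cv2.minAreaRect(c),cv2.contourArea(c)
rs=[]
for n,b in(("top",(310,375,185,235)),("scene",(220,275,178,232))):
    K,E,im=cam(n+"0.npz");r,a=white(im,*b);print(n,r,a);rs.append(ray(K,E,r[0]))
    if n=="top": bp=cv2.boxPoints(r);P=[plane(K,E,p,.045)[:2] for p in bp];print(np.round(P,4),np.mean(P,0))
print("sheet centre",tri(*rs))
_,_,t=cam("top0.npz");_,_,s=cam("scene0.npz")
a=cv2.resize(t[150:285,145:255],None,fx=4.4,fy=4.4,interpolation=2)
b=cv2.resize(s[210:330,280:430],None,fx=2,fy=2,interpolation=2)
c=cv2.resize(t[180:240,305:385],None,fx=3.75,fy=3.75,interpolation=2)
o=np.zeros((600,800,3),np.uint8);o[:594,:484]=a;o[:240,490:790]=b;o[250:475,490:790]=c
cv2.imwrite("pics/crop1.png",o[...,::-1])
E
```

```text
top ((342.7079772949219, 207.50167846679688), (38.955265045166016, 24.188974380493164), 11.768289566040039) 879.5
[[ 0.5318 -0.1706]
 [ 0.5992 -0.1892]
 [ 0.5705 -0.2951]
 [ 0.5036 -0.2757]] [ 0.5512782  -0.23264758]
scene ((246.14956665039062, 199.50326538085938), (33.97047805786133, 22.98965072631836), 52.59463882446289) 635.5
sheet centre [ 0.55057124 -0.23198725  0.04502659]
```

View pics/crop1.png

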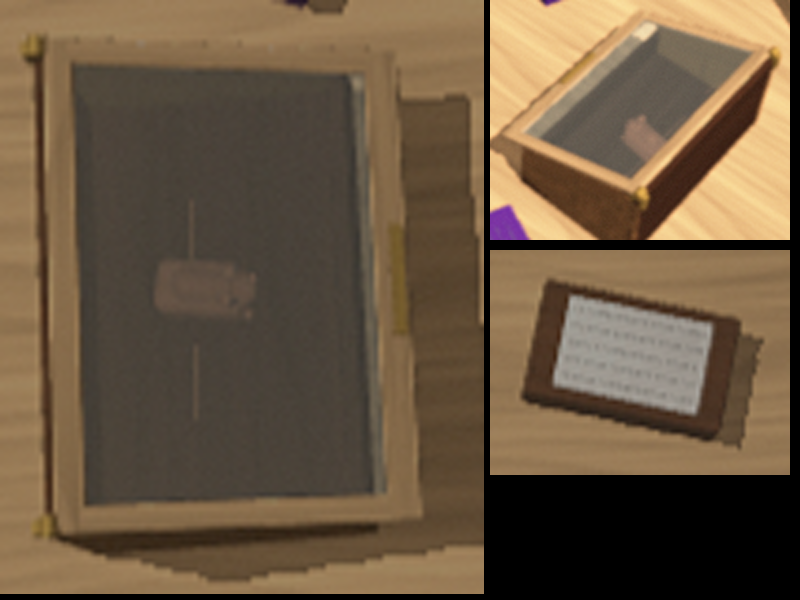

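The crop confirms the walnut block with the pale sheet (its centre is at top pixel (343,208)). The frog is at crop (203,290) with its head to the right, and the flap's front corners are at crop (393,50) and (420,517).

Run:
```python
from h import *
K,E,im=cam("top0.npz");Ks,Es,ims=cam("scene0.npz")
t=lambda u,v:((u+.5)/4.4+145-.5,(v+.5)/4.4+150-.5)
s=lambda u,v:((u-490+.5)/2+280-.5,(v+.5)/2+210-.5)
f=[plane(K,E,t(*p),.0755) for p in((395,50),(420,517))]
h=[plane(K,E,t(*p),.157) for p in((48,38),(62,530))]
print("front",np.round(f,4),"hinge",np.round(h,4))
for nm,a in(("front",f),("hinge",h)):
    d=a[0]-a[1];print(nm,np.linalg.norm(d[:2]),"ydir ang",np.degrees(np.arctan2(d[1],d[0])),np.mean(a,0))
print("front-hinge", np.mean(f,0)-np.mean(h,0))
# scene check: hinge corner far/near, front corners
print("tri front far-x?",tri(ray(K,E,t(420,517)),ray(Ks,Es,s(645,10))),tri(ray(K,E,t(395,50)),ray(Ks,Es,s(494,137))))
print("tri hinge balls", tri(ray(K,E,t(42,525)),ray(Ks,Es,s(774,52))),tri(ray(K,E,t(32,46)),ray(Ks,Es,s(641,197))))
# frog mask
roi=im[185:255,165:228].astype(int);m=((roi[...,0]-roi[...,2])>26).astype(np.uint8)
m=cv2.morphologyEx(m,cv2.MORPH_OPEN,np.ones((3,3)))
c=max(cv2.findContours(m,0,2)[0],key=cv2.contourArea);r=cv2.minAreaRect(c);print(r,cv2.boundingRect(c))
pt=(r[0][0]+165,r[0][1]+185);
for z in(.025,.055,.068):print("frog",z,plane(K,E,pt,z))
bp=cv2.boxPoints(r)+[165,185];print(np.round([plane(K,E,p,.055)[:2] for p in bp],4))
roi=ims[255:300,335:385].astype(int);m=((roi[...,0]-roi[...,2])>40).astype(np.uint8);c=cv2.findContours(m,0,2)[0]
for q in c:
  if cv2.contourArea(q)>40:
    q2=cv2.minAreaRect(q);ps=(q2[0][0]+335,q2[0][1]+255);print(ps,q2[1],"tri",tri(ray(K,E,pt),ray(Ks,Es,ps)))
```

```text
front [[0.6942 0.0647 0.0755]
 [0.3961 0.0594 0.0755]] hinge [[0.6878 0.2663 0.157 ]
 [0.3918 0.2592 0.157 ]]
front 0.29809852624419536 ydir ang 1.0179864235882607 [0.5451317  0.06209047 0.0755    ]
hinge 0.29609390022300375 ydir ang 1.3816603727821093 [0.53979249 0.26274843 0.157     ]
front-hinge [ 0.00533922 -0.20065796 -0.0815    ]
tri front far-x? [0.3933938  0.06364675 0.07623142] [0.69854032 0.06279485 0.06745398]
tri hinge balls [0.39567582 0.27169782 0.15290013] [0.68613518 0.27943062 0.14641538]
((23.0, 30.0), (10.0, 16.0), 90.0) (15, 25, 17, 11)
frog 0.025 [0.55669392 0.20626955 0.025     ]
frog 0.055 [0.55064378 0.20092784 0.055     ]
frog 0.068 [0.54802205 0.1986131  0.068     ]
[[0.5661 0.223 ]
 [0.5637 0.1784]
 [0.5353 0.1789]
 [0.5376 0.2234]]
(359.5, 281.0) (36.0, 49.0) tri [0.55216344 0.2036428  0.04477462]
```

Run:
```python
from h import *
from rig import robot
from scipy.spatial.transform import Rotation as R
o=robot.get_obs();T=R.from_quat(o["tool_rot"]);K,E,_=cam("wrist0.npz")
C=-E[:3,:3].T@E[:3,3];print("cam in tool",T.inv().apply(C-o["position"]),"view",T.inv().apply(-E[2,:3]))
# option A: tool x=+y,y=+x,z=-z then tilt about x by a
for a in(45,40):
  for nm,s in(("A",1),("B",-1)):
    M=np.array([[0,s,0],[s,0,0],[0,0,-1.]]).T
    G=R.from_euler("x",a,degrees=True)*R.from_matrix(M)
    print(nm,a,"rotvec/90",np.round(np.degrees((T.inv()*G).as_rotvec())/90,3),"shift/100mm to (.545,0,.2)",np.round(T.inv().apply(np.array([.545,-.03,.16])-o["position"])*10,2))
```

```text
cam in tool [ 0.07813267  0.00049479 -0.1522906 ] view [-2.81611929e-01 -3.84840877e-04  9.59528308e-01]
A 45 rotvec/90 [-0.289  0.443  0.694] shift/100mm to (.545,0,.2) [-5.11 -4.31  0.73]
B 45 rotvec/90 [-0.493 -0.322 -1.19 ] shift/100mm to (.545,0,.2) [-5.11 -4.31  0.73]
A 40 rotvec/90 [-0.257  0.394  0.703] shift/100mm to (.545,0,.2) [-5.11 -4.31  0.73]
B 40 rotvec/90 [-0.439 -0.287 -1.206] shift/100mm to (.545,0,.2) [-5.11 -4.31  0.73]
```

View pics/wrist0.png

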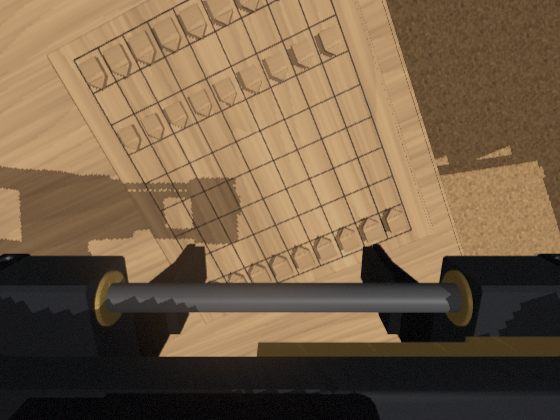

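The wrist view shows only the game board and the two open fingers (tips near (190,260) and (375,260)). The camera sits on the tool's +x side. I'm starting the trip, passing high over the box to its front.

Request:
{"fn": "move_arm", "kwargs": {"moves": "-0.3 -0.25 -0.2 0 0 0 1; -0.6 -0.5 -0.4 0 0 0 1; -0.9 -0.8 -0.6 0 0 0 1; -1 -0.85 -0.7 0 0 0 1", "squeeze": 30}}

```text
time: 0.55
position: [0.3108, 0.4503, 0.3048]
tool_rot: [0.208, 0.978, -0.001, 0.0]
ft_force: [-0.0, 0.9, 0.3]
grip_width: 0.0868
grip_force: 0.0
```

Request:
{"fn": "move_arm", "kwargs": {"moves": "-0.35 -0.3 0 0 0 0 1; -0.7 -0.6 0 0 0 0 1; -1 -0.85 0 0 0 0 1"}}

```text
time: 0.85
position: [0.3674, 0.3338, 0.3035]
tool_rot: [0.207, 0.978, 0.0, -0.0]
ft_force: [0.3, 0.4, 0.6]
grip_width: 0.0874
grip_force: 0.0
```

Request:
{"fn": "move_arm", "kwargs": {"moves": "-0.35 -0.3 0 0 0 0 1; -0.7 -0.6 0 0 0 0 1; -1 -0.85 0 0 0 0 1"}}

```text
time: 1.15
position: [0.4248, 0.2154, 0.3034]
tool_rot: [0.207, 0.978, 0.0, 0.0]
ft_force: [0.6, 0.8, -0.4]
grip_width: 0.0875
grip_force: 0.0
```

Request:
{"fn": "move_arm", "kwargs": {"moves": "-0.35 -0.3 0 0 0 0 1; -0.7 -0.6 0 0 0 0 1; -1 -0.85 0 0 0 0 1; -1 -0.85 0 0 0 0 1"}}

```text
time: 1.55
position: [0.484, 0.0951, 0.3034]
tool_rot: [0.21, 0.978, -0.0, 0.001]
ft_force: [0.2, 0.6, -0.2]
grip_width: 0.0868
grip_force: 0.0
```

Run:
```python
from rig import robot
import cv2,numpy as np
c=robot.camera("wrist");cv2.imwrite("pics/w1.png",c["image"][...,::-1]);np.savez("w1.npz",K=c["intrinsics"],E=c["extrinsics"],im=c["image"])
```

```text
(no output)
```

View pics/w1.png

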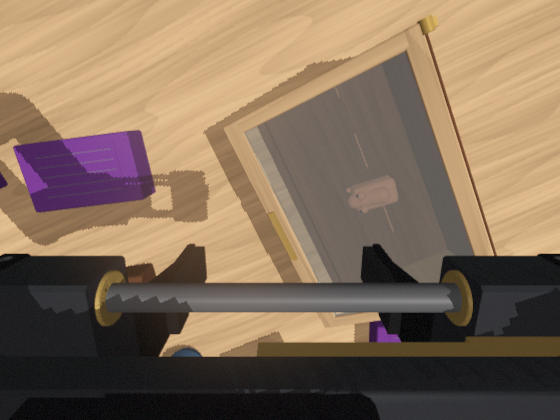

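The wrist view shows the frog at about (374,195) with its head at (355,197). The flap's front corner is at (226,127), its brass lip strip runs (268,212)–(296,260), and the hinge post is at (430,23).

Run:
```python
from h import *
from rig import robot
from scipy.spatial.transform import Rotation as R
K,E,im=cam("top0.npz");Kw,Ew,iw=cam("w1.npz")
t=lambda u,v:((u+.5)/4.4+145-.5,(v+.5)/4.4+150-.5)
roi=iw[165:230,335:410].astype(int);m=((roi[...,0]-roi[...,2])>32).astype(np.uint8);m=cv2.morphologyEx(m,cv2.MORPH_OPEN,np.ones((3,3)))
c=max(cv2.findContours(m,0,2)[0],key=cv2.contourArea);r=cv2.minAreaRect(c);p=(r[0][0]+335,r[0][1]+165);print("frog w",p,r[1:])
print("frog tri",tri(ray(K,E,t(204,290)),ray(Kw,Ew,p)))
for z in(.045,.06):
    bp=cv2.boxPoints(r)+[335,165];print(z,np.round([plane(Kw,Ew,q,z)[:2] for q in bp],4).tolist(),plane(Kw,Ew,p,z))
print("front corner tri",tri(ray(K,E,t(420,517)),ray(Kw,Ew,(226,127))),"lip strip mid tri",tri(ray(K,E,t(404,278)),ray(Kw,Ew,(283,237))))
print("post",tri(ray(K,E,t(42,525)),ray(Kw,Ew,(430,23))))
o=robot.get_obs();T=R.from_quat(o["tool_rot"]);print(o["q"])
G=R.from_euler("x",45,degrees=True)*R.from_matrix(np.array([[0,1,0],[1,0,0],[0,0,-1.]]))
rv=np.degrees((T.inv()*G).as_rotvec())/90;print("rot",rv.round(3),T.inv().apply(np.array([.545,0.00,.22])-o["position"])*10)
```

```text
frog w (373.00000762939453, 195.49999618530273) ((24.981992721557617, 49.01530075073242), 71.56504821777344)
frog tri [0.54775846 0.19231282 0.0600289 ]
0.045 [[0.5329, 0.1643], [0.5384, 0.2272], [0.5732, 0.2265], [0.568, 0.1623]] [0.55295119 0.19530376 0.045     ]
0.06 [[0.5285, 0.163], [0.5338, 0.2235], [0.5673, 0.2229], [0.5623, 0.161]] [0.54782797 0.1928374  0.06      ]
front corner tri [0.39605405 0.06062755 0.06675987] lip strip mid tri [0.54792924 0.06525881 0.06925754]
post [0.39482187 0.2702417  0.15763728]
[-2.91735217e-02  2.62592660e-01  1.66697677e+00  5.04088658e-04
  1.21218579e+00 -1.17906565e+00]
rot [-0.287  0.442  0.692] [-0.96923924 -0.63040221  0.83154903]
```

Request:
{"fn": "move_arm", "kwargs": {"moves": "-0.3 -0.2 0 -0.027 0.042 0.066 1; -0.6 -0.4 0 -0.055 0.085 0.132 1; -0.97 -0.63 0 -0.082 0.127 0.198 1; -0.97 -0.63 0 -0.11 0.17 0.265 1; -0.97 -0.63 0 -0.137 0.211 0.33 1; -0.97 -0.63 0.1 -0.165 0.254 0.397 1; -0.97 -0.63 0.2 -0.192 0.296 0.463 1; -0.97 -0.63 0.3 -0.22 0.339 0.53 1; -0.97 -0.63 0.4 -0.247 0.38 0.595 1; -0.97 -0.63 0.5 -0.287 0.442 0.692 1; -0.97 -0.63 0.5 -0.287 0.442 0.692 1; -0.97 -0.63 0.5 -0.287 0.442 0.692 1"}}

```text
time: 2.8
position: [0.5438, 0.0026, 0.2532]
tool_rot: [0.651, 0.655, 0.27, -0.272]
ft_force: [-0.0, 0.1, 1.0]
grip_width: 0.0865
grip_force: 0.0
```

```bash
cat > w.py <<'E'
import sys,numpy as np
from rig import robot
from scipy.spatial.transform import Rotation as R
# args: target tip points x,y,z in world (tip 11 mm ahead of TCP); yaw, tilt optional
def rep(pts,mode="tip"):
    o=robot.get_obs();T=R.from_quat(o["tool_rot"]);z=T.as_matrix()[:,2]
    off={"tip":.011,"grasp":-.008,"tcp":0}[mode]
    p0=o["position"]+off*z
    print("t",round(float(o["time"]),2),"q",np.round(o["q"],2),"pt",np.round(p0,4),"F",np.round(o["ft_force"],1),"axes",np.round(T.as_matrix().T,2).tolist())
    for p in pts:print(p,"->",np.round(T.inv().apply(np.array(p)-p0)*10,2))
E
python3 -c "
from w import *
rep([(.548,.025,.09),(.548,.067,.048),(.548,.05,.045),(.548,.05,.13),(.548,.09,.28)])"
```

```text
t 2.8 q [-0.55  0.56  1.61  0.65  1.49 -0.78] pt [0.5438 0.0104 0.2454] F [-0.   0.1  1. ] axes [[-0.0, 0.71, 0.71], [1.0, 0.01, -0.0], [-0.0, 0.71, -0.71]]
(0.548, 0.025, 0.09) -> [-1.    0.04  1.2 ]
(0.548, 0.067, 0.048) -> [-1.    0.05  1.79]
(0.548, 0.05, 0.045) -> [-1.14  0.05  1.7 ]
(0.548, 0.05, 0.13) -> [-0.54  0.05  1.1 ]
(0.548, 0.09, 0.28) -> [0.81 0.05 0.32]
```

Request:
{"fn": "move_arm", "kwargs": {"moves": "-0.2 0.02 0.3 0 0 0 1; -0.4 0.05 0.5 0 0 0 1; -0.6 0.05 0.75 0 0 0 1"}}

```text
time: 3.1
position: [0.5511, 0.0129, 0.1586]
tool_rot: [0.65, 0.657, 0.27, -0.268]
ft_force: [0.2, -0.3, -0.3]
grip_width: 0.0872
grip_force: 0.0
```

Request:
{"fn": "move_arm", "kwargs": {"moves": "-0.25 0 0.3 0 0 0 1; -0.45 0 0.55 0 0 0 1; -0.64 0 0.75 0 0 0 1; -0.64 0 0.75 0 0 0 1; -0.64 0 0.75 0 0 0 1"}}

```text
time: 3.6
position: [0.5502, 0.0209, 0.0607]
tool_rot: [0.651, 0.656, 0.27, -0.271]
ft_force: [-0.0, 0.4, 0.2]
grip_width: 0.087
grip_force: 0.0
```

```bash
python3 -c "
from w import *
rep([(.548,.068,.044),(.548,.062,.13)])
import cv2
cv2.imwrite('pics/s1.png',cv2.resize(robot.camera('scene')['image'][120:330,230:510,::-1],None,fx=2,fy=2))"
```

```text
t 3.6 q [-0.52  0.86  1.68  0.73  1.17 -1.02] pt [0.5501 0.0287 0.0529] F [-0.   0.4  0.2] axes [[-0.01, 0.71, 0.71], [1.0, 0.01, 0.0], [-0.0, 0.71, -0.71]]
(0.548, 0.068, 0.044) -> [ 0.22 -0.02  0.34]
(0.548, 0.062, 0.13) -> [ 0.78 -0.02 -0.31]
```

View pics/s1.png

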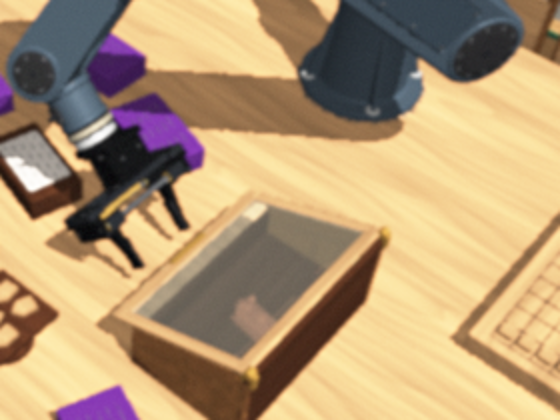

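The scene view shows the open fingers in front of the flap's lip and clear of everything. I'll hook under the lip and start lifting.

Request:
{"fn": "move_arm", "kwargs": {"moves": "0.08 0 0.12 0 0 0 1; 0.16 0 0.24 0 0 0 1; 0.22 -0.02 0.34 0 0 0 1; 0.22 -0.02 0.34 0 0 0 1"}}

```text
time: 4.05
position: [0.5457, 0.0623, 0.0516]
tool_rot: [0.651, 0.655, 0.27, -0.272]
ft_force: [-1.0, 0.7, -0.7]
grip_width: 0.0873
grip_force: 0.0
```

Request:
{"fn": "move_arm", "kwargs": {"moves": "0.05 0 -0.07 0 0 0 1; 0.09 0 -0.14 0 0 0 1; 0.13 0 -0.21 0 0 0 1; 0.17 0 -0.28 0 0 0 1; 0.22 0 -0.35 0 0 0 1; 0.27 0 -0.41 0 0 0 1; 0.32 0 -0.47 0 0 0 1; 0.37 0 -0.53 0 0 0 1; 0.42 0 -0.59 0 0 0 1; 0.47 0 -0.65 0 0 0 1"}}

```text
time: 5.05
position: [0.5476, 0.0436, 0.1302]
tool_rot: [0.652, 0.656, 0.268, -0.268]
ft_force: [-2.0, -9.1, -7.8]
grip_width: 0.0869
grip_force: 6.1
```

```bash
python3 -c "
from w import *
rep([])
import cv2
a=robot.camera('scene')['image'][100:330,230:430,::-1];cv2.imwrite('pics/s2.png',cv2.resize(a,None,fx=2.5,fy=2.5))"
```

```text
t 5.05 q [-0.48  0.73  1.7   0.72  1.24 -0.92] pt [0.5476 0.0513 0.1223] F [-2.  -9.1 -7.8] axes [[-0.01, 0.71, 0.7], [1.0, 0.0, 0.0], [-0.0, 0.7, -0.71]]
```

View pics/s2.png

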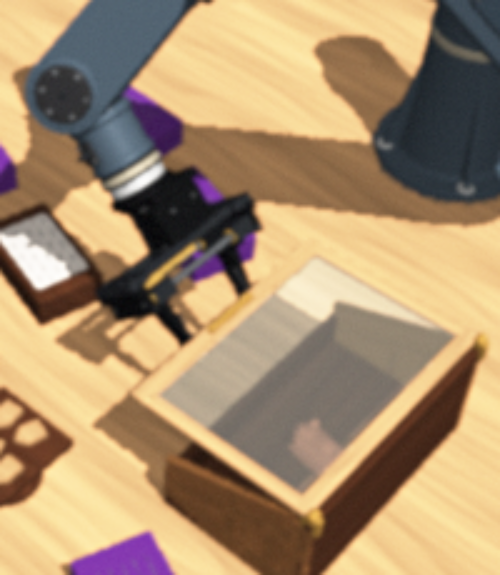

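The flap is rising on the fingers, its front edge about level with the hinge. Continuing the arc.

Request:
{"fn": "move_arm", "kwargs": {"moves": "0.07 0 -0.07 0 0 0 1; 0.14 0 -0.13 0 0 0 1; 0.21 0 -0.19 0 0 0 1; 0.29 0 -0.25 0 0 0 1; 0.38 0 -0.3 0 0 0 1; 0.46 0 -0.35 0 0 0 1; 0.55 0 -0.4 0 0 0 1; 0.64 0 -0.45 0 0 0 1; 0.73 0 -0.49 0 0 0 1; 0.82 0 -0.52 0 0 0 1; 0.91 0 -0.55 0 0 0 1; 1 0 -0.58 0 0 0 1"}}

```text
time: 6.3
position: [0.5478, 0.0726, 0.2431]
tool_rot: [0.653, 0.656, 0.269, -0.267]
ft_force: [-1.0, -14.6, -1.7]
grip_width: 0.0869
grip_force: 7.3
```

Request:
{"fn": "move_arm", "kwargs": {"moves": "0.09 0 -0.02 0 0 0 1; 0.18 0 -0.04 0 0 0 1; 0.28 0 -0.05 0 0 0 1; 0.37 0 -0.06 0 0 0 1; 0.45 0 -0.07 0 0 0 1; 0.53 0 -0.07 0 0 0 1; 0.6 0 -0.07 0 0 0 1"}}

```text
time: 7.0
position: [0.547, 0.1126, 0.2912]
tool_rot: [0.652, 0.655, 0.27, -0.269]
ft_force: [-0.2, -8.5, -0.9]
grip_width: 0.087
grip_force: 3.5
```

```bash
python3 -c "
from w import *
rep([(.549,.194,.05),(.549,.074,.17)],'grasp')
import cv2
a=robot.camera('scene')['image'][60:330,230:430,::-1];cv2.imwrite('pics/s3.png',cv2.resize(a,None,fx=2.2,fy=2.2))"
```

```text
t 7.0 q [-0.37  0.47  1.64  0.72  1.43 -0.63] pt [0.547  0.107  0.2969] F [-0.2 -8.5 -0.9] axes [[-0.0, 0.71, 0.71], [1.0, 0.0, 0.0], [-0.0, 0.71, -0.71]]
(0.549, 0.194, 0.05) -> [-1.12  0.02  2.36]
(0.549, 0.074, 0.17) -> [-1.13  0.02  0.67]
```

View pics/s3.png

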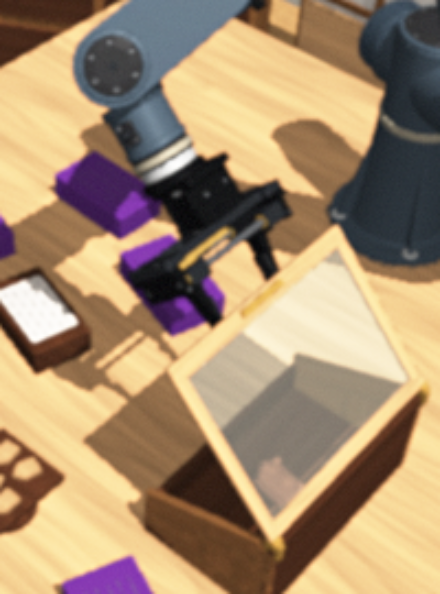

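The flap is nearly fully open, with the front and frog accessible. Dropping the hand clear and going in along the tool axis.

Request:
{"fn": "move_arm", "kwargs": {"moves": "-0.4 0 0 0 0 0 1; -0.8 0 0.1 0 0 0 1; -1 0 0.5 0 0 0 1; -1 0 0.85 0 0 0 1; -1 0 1 0 0 0 1"}}

```text
time: 7.55
position: [0.5452, 0.1164, 0.1481]
tool_rot: [0.652, 0.653, 0.271, -0.274]
ft_force: [-0.5, 0.4, -1.0]
grip_width: 0.0865
grip_force: 0.0
```

Request:
{"fn": "move_arm", "kwargs": {"moves": "-0.13 0.02 0.3 -0.037 0 0.037 1; -0.13 0.02 0.6 -0.037 0 0.037 1; -0.13 0.02 0.8 -0.037 0 0.037 1; -0.13 0.02 0.8 -0.037 0 0.037 1"}}

```text
time: 7.95
position: [0.5477, 0.1638, 0.0829]
tool_rot: [0.677, 0.627, 0.281, -0.262]
ft_force: [-1.0, 0.2, 0.7]
grip_width: 0.0869
grip_force: 0.0
```

```bash
python3 -c "
from w import *
rep([(.549,.194,.05)],'grasp')
import cv2
c=robot.camera('wrist');a=c['image'];cv2.imwrite('pics/w2.png',a[...,::-1]);np.savez('w2.npz',K=c['intrinsics'],E=c['extrinsics'],im=a)
from h import *
K,E=c['intrinsics'],c['extrinsics'];print('pred frog px',proj(K,E,(.549,.194,.05)),proj(K,E,(.549,.194,.068)),proj(K,E,(.549,.224,.05)),proj(K,E,(.547,.164,.05)))"
```

```text
t 7.95 q [-0.29  0.8   1.81  0.95  1.02 -0.94] pt [0.5473 0.1581 0.0886] F [-1.   0.2  0.7] axes [[0.05, 0.7, 0.71], [1.0, -0.08, -0.0], [0.05, 0.71, -0.7]]
(0.549, 0.194, 0.05) -> [-0.02 -0.01  0.53]
pred frog px [282.71125587 244.65014841] [282.64214139 233.216115  ] [279.50413234 205.57549599] [283.16587718 289.7233905 ]
```

View pics/w2.png

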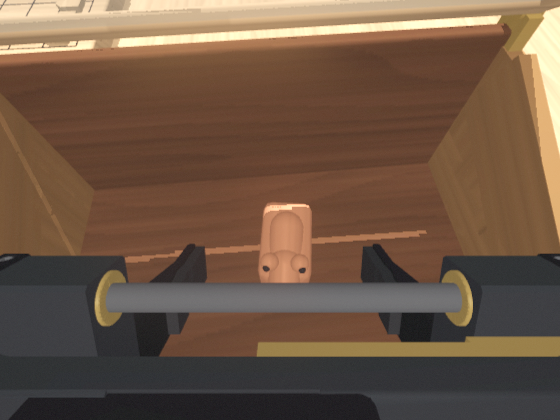

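The wrist view shows the frog centred between the fingers (column 286, back end at row 205) and aligned with the tool. Going the last 53 mm and closing.

Request:
{"fn": "move_arm", "kwargs": {"moves": "-0.02 0 0.25 0 0 0 1; -0.02 0.01 0.45 0 0 0 1; -0.02 0.01 0.53 0 0 0 1; -0.02 0.01 0.53 0 0 0 0.3; -0.02 0.01 0.53 0 0 0 0.1; -0.02 0.01 0.53 0 0 0 0.1; -0.02 0.01 0.53 0 0 0 0.1; -0.02 0.01 0.53 0 0 0 0.1; -0.02 0.01 0.53 0 0 0 0.1", "squeeze": 30}}

```text
time: 8.9
position: [0.5527, 0.1972, 0.0437]
tool_rot: [0.678, 0.627, 0.281, -0.259]
ft_force: [-0.6, 0.4, 0.4]
grip_width: 0.0469
grip_force: 0.0
```

Request:
{"fn": "move_arm", "kwargs": {"moves": "0 0 0 0 0 0 0.1; 0 0 0 0 0 0 0.1; 0 0 0 0 0 0 0.1; 0 0 0 0 0 0 0.1; 0 0 0 0 0 0 0.1; 0 0 0 0 0 0 0.1"}}

```text
time: 9.5
position: [0.5524, 0.1974, 0.0435]
tool_rot: [0.678, 0.628, 0.281, -0.26]
ft_force: [-1.0, -1.6, 1.9]
grip_width: 0.0339
grip_force: 29.4
```

```bash
python3 -c "
from w import *
rep([],'grasp')"
```

```text
t 9.5 q [-0.23  0.87  1.8   1.04  0.95 -0.99] pt [0.5519 0.1917 0.0491] F [-1.  -1.6  1.9] axes [[0.05, 0.71, 0.71], [1.0, -0.08, 0.0], [0.06, 0.7, -0.71]]
```

Request:
{"fn": "move_arm", "kwargs": {"moves": "0.04 0 -0.04 0 0 0 0.1; 0.08 0 -0.08 0 0 0 0.1; 0.08 0 -0.25 0 0 0 0.1; 0.08 0 -0.45 0 0 0 0.1; 0.08 0 -0.65 0 0 0 0.1; 0.05 0 -0.85 0 0 0 0.1; 0 0 -1 0 0 0 0.1"}}

```text
time: 10.2
position: [0.5474, 0.1252, 0.1156]
tool_rot: [0.678, 0.628, 0.281, -0.258]
ft_force: [0.1, -0.1, -3.4]
grip_width: 0.0342
grip_force: 29.4
```

```bash
python3 -c "
from w import *
rep([(.548,-.03,.16),(.551,-.232,.09)],'grasp');o=robot.get_obs();print(o['grip_width'],o['grip_force'])
import cv2
a=robot.camera('scene')['image'][60:330,230:430,::-1];cv2.imwrite('pics/s4.png',cv2.resize(a,None,fx=2.2,fy=2.2))"
```

```text
t 10.2 q [-0.36  0.73  1.8   0.88  1.08 -0.9 ] pt [0.547  0.1196 0.1213] F [ 0.1 -0.1 -3.4] axes [[0.05, 0.71, 0.71], [1.0, -0.08, 0.0], [0.06, 0.7, -0.71]]
(0.548, -0.03, 0.16) -> [-0.78  0.13 -1.33]
(0.551, -0.232, 0.09) -> [-2.7   0.31 -2.25]
0.03416215499253022 29.447153376854658
```

View pics/s4.png

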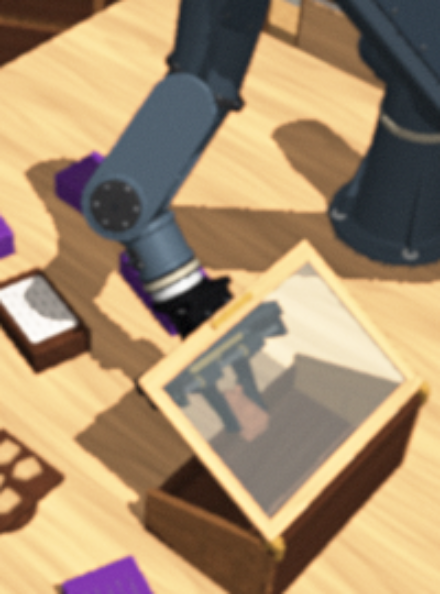

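The frog is in the grip, above the front wall and under the open flap. Backing out horizontally, then carrying it to the block.

Request:
{"fn": "move_arm", "kwargs": {"moves": "-0.2 0.02 -0.22 0 0 0 0.1; -0.4 0.05 -0.44 0 0 0 0.1; -0.6 0.08 -0.66 0 0 0 0.1; -0.78 0.1 -0.87 0 0 0 0.1"}}

```text
time: 10.65
position: [0.5478, 0.0083, 0.1205]
tool_rot: [0.678, 0.627, 0.281, -0.259]
ft_force: [1.1, -0.0, -3.5]
grip_width: 0.0342
grip_force: 29.4
```

Request:
{"fn": "move_arm", "kwargs": {"moves": "-0.2 0.02 -0.22 0 0 0 0.1; -0.4 0.05 -0.44 0 0 0 0.1; -0.6 0.08 -0.66 0 0 0 0.1; -0.78 0.1 -0.87 0 0 0 0.1"}}

```text
time: 11.05
position: [0.5486, -0.1089, 0.1268]
tool_rot: [0.678, 0.627, 0.281, -0.259]
ft_force: [-0.1, 0.6, -3.1]
grip_width: 0.0341
grip_force: 29.4
```

Request:
{"fn": "move_arm", "kwargs": {"moves": "-0.2 0.02 -0.22 -0.02 0 0.02 0.1; -0.4 0.05 -0.44 -0.04 0 0.04 0.1; -0.6 0.08 -0.66 -0.06 0 0.06 0.1; -0.72 0.1 -0.8 -0.083 0 0.083 0.1; -0.78 0.1 -0.87 -0.083 0 0.083 0.1; -0.78 0.1 -0.87 -0.083 0 0.083 0.1; -0.78 0.1 -0.87 -0.083 0 0.083 0.1"}}

```text
time: 11.75
position: [0.5494, -0.223, 0.1335]
tool_rot: [0.733, 0.563, 0.304, -0.234]
ft_force: [0.1, 0.6, -3.8]
grip_width: 0.0336
grip_force: 29.4
```

Run:
```python
from w import *
from h import *
rep([(.551,-.232,.08)],'grasp')
o=robot.get_obs();print(o["grip_width"],o["grip_force"])
out=[]
for n,(x,y) in(("top",(270,130)),("scene",(150,110))):
    c=robot.camera(n);np.savez(n+"5.npz",K=c["intrinsics"],E=c["extrinsics"],im=c["image"])
    out.append(cv2.resize(c["image"][y:y+150,x:x+130],None,fx=3,fy=3))
cv2.imwrite("pics/p5.png",np.hstack(out)[...,::-1])
```

```text
t 11.75 q [-0.88  0.8   1.48  0.62  1.42 -0.9 ] pt [ 0.548  -0.2285  0.1391] F [ 0.1  0.6 -3.8] axes [[0.18, 0.68, 0.71], [0.97, -0.26, -0.0], [0.18, 0.68, -0.71]]
(0.551, -0.232, 0.08) -> [-0.44  0.04  0.4 ]
0.033606118295112467 29.447086844666046
```

View pics/p5.png

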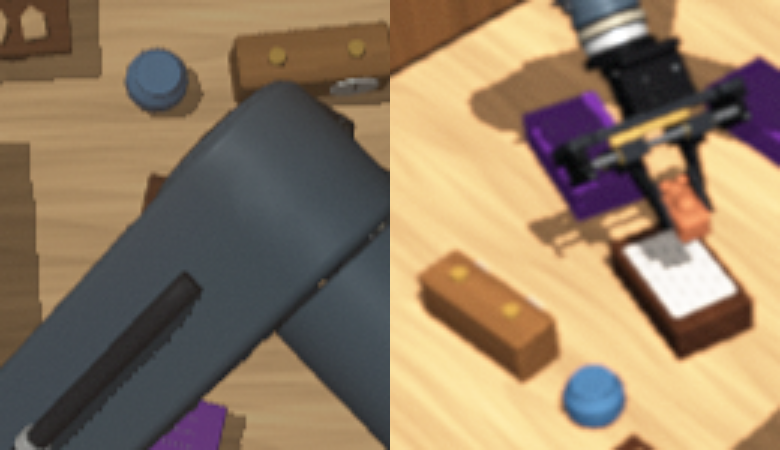

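The scene view shows the frog upright in the grip above the sheet (crop (685,210)), with the clock and incense holder clear. The top view is blocked by the arm. Lowering gently.

Request:
{"fn": "move_arm", "kwargs": {"moves": "-0.15 0.04 0.13 0 0 0 0.1; -0.3 0.04 0.25 0 0 0 0.1; -0.4 0.04 0.34 0 0 0 0.1; -0.46 0.04 0.39 0 0 0 0.1; -0.49 0.04 0.41 0 0 0 0.1; -0.49 0.04 0.41 0 0 0 0.1"}}

```text
time: 12.45
position: [0.552, -0.2308, 0.0694]
tool_rot: [0.733, 0.562, 0.304, -0.233]
ft_force: [-0.4, -1.2, -3.7]
grip_width: 0.0339
grip_force: 29.4
```

Run:
```python
from w import *
rep([(.551,-.2345,.07)],'grasp')
```

```text
t 12.45 q [-0.88  0.9   1.48  0.63  1.34 -0.96] pt [ 0.5505 -0.2362  0.075 ] F [-0.4 -1.2 -3.7] axes [[0.18, 0.68, 0.71], [0.97, -0.26, 0.0], [0.18, 0.68, -0.71]]
(0.551, -0.2345, 0.07) -> [-0.02  0.    0.05]
```

Request:
{"fn": "move_arm", "kwargs": {"moves": "-0.01 0 0.03 0 0 0 0.1; -0.02 0 0.04 0 0 0 0.1; -0.025 0 0.05 0 0 0 0.1; -0.03 0 0.055 0 0 0 0.1; -0.03 0 0.055 0 0 0 0.1"}}

```text
time: 12.95
position: [0.5527, -0.2292, 0.0639]
tool_rot: [0.733, 0.563, 0.304, -0.232]
ft_force: [0.7, -0.0, -3.1]
grip_width: 0.034
grip_force: 29.4
```

Request:
{"fn": "move_arm", "kwargs": {"moves": "-0.005 0 0.005 0 0 0 0.1; -0.01 0 0.01 0 0 0 0.1; -0.01 0 0.01 0 0 0 0.1"}}

```text
time: 13.25
position: [0.5527, -0.2293, 0.0635]
tool_rot: [0.733, 0.562, 0.304, -0.233]
ft_force: [-0.5, -1.3, 4.0]
grip_width: 0.034
grip_force: 29.5
```

Run:
```python
from w import *
rep([],'grasp')
```

```text
t 13.25 q [-0.88  0.91  1.48  0.64  1.33 -0.96] pt [ 0.5513 -0.2348  0.0691] F [-0.5 -1.3  4. ] axes [[0.18, 0.68, 0.71], [0.97, -0.26, 0.0], [0.18, 0.68, -0.71]]
```

Contact on the sheet (+4 N). Releasing and backing out along the tool axis.

Request:
{"fn": "move_arm", "kwargs": {"moves": "0 0 0 0 0 0 0.8; 0 0 0 0 0 0 0.8; 0 0 0 0 0 0 0.8; 0 0 0 0 0 0 0.8; 0 0 0 0 0 0 0.8; 0 0 0 0 0 0 0.8; 0 0 0 0 0 0 0.8"}}

```text
time: 13.95
position: [0.5526, -0.2291, 0.0624]
tool_rot: [0.733, 0.562, 0.304, -0.233]
ft_force: [0.2, 1.0, -0.4]
grip_width: 0.0692
grip_force: 0.0
```

Request:
{"fn": "move_arm", "kwargs": {"moves": "0 0 -0.15 0 0 0 0.8; 0 0 -0.35 0 0 0 0.8; 0 0 -0.65 0 0 0 0.8; 0 0 -1 0 0 0 0.8"}}

```text
time: 14.35
position: [0.5336, -0.298, 0.1341]
tool_rot: [0.733, 0.562, 0.304, -0.233]
ft_force: [0.7, 0.2, -1.0]
grip_width: 0.0698
grip_force: 0.0
```

Request:
{"fn": "move_arm", "kwargs": {"moves": "0.3 0 -0.3 0 0 0 0.8; 0.5 0 -0.6 0 0 0 0.8; 0.7 0 -0.9 0 0 0 0.8; 0.7 0 -1 0 0 0 0.8; 0.7 0 -1 0 0 0 0.8"}}

```text
time: 14.85
position: [0.5286, -0.3199, 0.2551]
tool_rot: [0.734, 0.563, 0.304, -0.23]
ft_force: [0.3, -0.8, -0.7]
grip_width: 0.0694
grip_force: 0.0
```

Run:
```python
from w import *
from h import *
rep([])
c=robot.camera("scene");np.savez("scene6.npz",K=c["intrinsics"],E=c["extrinsics"],im=c["image"])
t=robot.camera("top");np.savez("top6.npz",K=t["intrinsics"],E=t["extrinsics"],im=t["image"])
a=cv2.resize(c["image"][130:330,150:430],None,fx=1.8,fy=1.8);b=cv2.resize(t["image"][170:250,300:390],None,fx=3,fy=3)
o=np.zeros((600,780,3),np.uint8);o[:360,:504]=a;o[:240,508:778]=b
d=cv2.resize(t["image"][100:290,140:410],None,fx=1.25,fy=1.25);o[362:362+d.shape[0],:d.shape[1]]=d
cv2.imwrite("pics/p6.png",o[...,::-1])
```

```text
t 14.85 q [-0.99  0.7   1.27  0.56  1.72 -0.81] pt [ 0.5306 -0.3125  0.2473] F [ 0.3 -0.8 -0.7] axes [[0.18, 0.69, 0.7], [0.97, -0.26, 0.0], [0.19, 0.68, -0.71]]
```

View pics/p6.png

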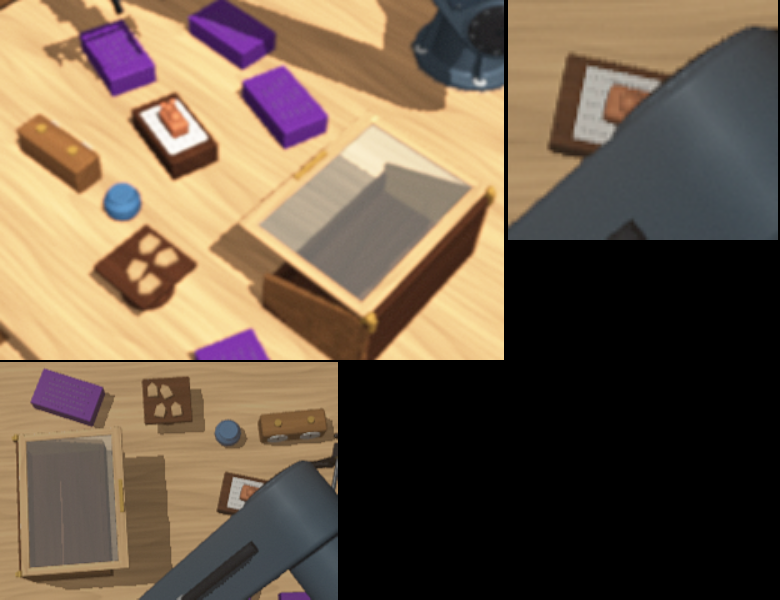

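The frog stands upright on the sheet (scene crop (173,118)), released. The flap is still sinking, and the stand, incense holder and clock look unmoved. I've now viewed 12 pictures, over the limit of 10. From here I'll check by numbers only while the flap sinks shut.

Request:
{"fn": "move_arm", "kwargs": {"moves": "0.1 0 -0.1 0 0 0 0.8; 0.2 0 -0.2 0 0 0 0.8; 0.2 0 -0.2 0 0 0 0.8; 0.2 0 -0.2 0 0 0 0.8; 0.2 0 -0.2 0 0 0 0.8; 0.2 0 -0.2 0 0 0 0.8; 0.2 0 -0.2 0 0 0 0.8; 0.2 0 -0.2 0 0 0 0.8; 0.2 0 -0.2 0 0 0 0.8; 0.2 0 -0.2 0 0 0 0.8; 0.2 0 -0.2 0 0 0 0.8; 0.2 0 -0.2 0 0 0 0.8"}}

```text
time: 16.15
position: [0.5286, -0.3178, 0.2816]
tool_rot: [0.733, 0.562, 0.304, -0.232]
ft_force: [-0.2, -0.7, 0.8]
grip_width: 0.0694
grip_force: 0.0
```

Request:
{"fn": "move_arm", "kwargs": {"moves": "0 0 0 0 0 0 0.8; 0 0 0 0 0 0 0.8; 0 0 0 0 0 0 0.8; 0 0 0 0 0 0 0.8; 0 0 0 0 0 0 0.8; 0 0 0 0 0 0 0.8; 0 0 0 0 0 0 0.8; 0 0 0 0 0 0 0.8; 0 0 0 0 0 0 0.8; 0 0 0 0 0 0 0.8; 0 0 0 0 0 0 0.8; 0 0 0 0 0 0 0.8"}}

```text
time: 17.35
position: [0.5286, -0.3178, 0.2816]
tool_rot: [0.733, 0.562, 0.304, -0.232]
ft_force: [-0.9, -0.1, -0.4]
grip_width: 0.0693
grip_force: 0.0
```

Request:
{"fn": "move_arm", "kwargs": {"moves": "0 0 0 0 0 0 0.8; 0 0 0 0 0 0 0.8; 0 0 0 0 0 0 0.8; 0 0 0 0 0 0 0.8; 0 0 0 0 0 0 0.8; 0 0 0 0 0 0 0.8; 0 0 0 0 0 0 0.8; 0 0 0 0 0 0 0.8; 0 0 0 0 0 0 0.8; 0 0 0 0 0 0 0.8; 0 0 0 0 0 0 0.8; 0 0 0 0 0 0 0.8"}}

```text
time: 18.55
position: [0.5286, -0.3179, 0.2816]
tool_rot: [0.733, 0.562, 0.304, -0.232]
ft_force: [0.8, 0.1, -1.0]
grip_width: 0.0699
grip_force: 0.0
```

Request:
{"fn": "move_arm", "kwargs": {"moves": "0 0 0 0 0 0 0.8; 0 0 0 0 0 0 0.8; 0 0 0 0 0 0 0.8; 0 0 0 0 0 0 0.8; 0 0 0 0 0 0 0.8; 0 0 0 0 0 0 0.8; 0 0 0 0 0 0 0.8; 0 0 0 0 0 0 0.8; 0 0 0 0 0 0 0.8; 0 0 0 0 0 0 0.8; 0 0 0 0 0 0 0.8; 0 0 0 0 0 0 0.8"}}

```text
time: 19.75
position: [0.5286, -0.3179, 0.2816]
tool_rot: [0.733, 0.562, 0.304, -0.232]
ft_force: [0.7, 0.2, 0.1]
grip_width: 0.0697
grip_force: 0.0
```

Request:
{"fn": "move_arm", "kwargs": {"moves": "0 0 0 0 0 0 0.8; 0 0 0 0 0 0 0.8; 0 0 0 0 0 0 0.8; 0 0 0 0 0 0 0.8; 0 0 0 0 0 0 0.8; 0 0 0 0 0 0 0.8; 0 0 0 0 0 0 0.8; 0 0 0 0 0 0 0.8; 0 0 0 0 0 0 0.8; 0 0 0 0 0 0 0.8; 0 0 0 0 0 0 0.8; 0 0 0 0 0 0 0.8"}}

```text
time: 20.95
position: [0.5286, -0.3178, 0.2816]
tool_rot: [0.733, 0.562, 0.304, -0.232]
ft_force: [0.6, 0.2, -0.0]
grip_width: 0.0696
grip_force: 0.0
```

Request:
{"fn": "move_arm", "kwargs": {"moves": "0 0 0 0 0 0 0.8; 0 0 0 0 0 0 0.8; 0 0 0 0 0 0 0.8; 0 0 0 0 0 0 0.8; 0 0 0 0 0 0 0.8; 0 0 0 0 0 0 0.8; 0 0 0 0 0 0 0.8; 0 0 0 0 0 0 0.8; 0 0 0 0 0 0 0.8; 0 0 0 0 0 0 0.8; 0 0 0 0 0 0 0.8; 0 0 0 0 0 0 0.8"}}

```text
time: 22.15
position: [0.5286, -0.3179, 0.2816]
tool_rot: [0.733, 0.562, 0.304, -0.232]
ft_force: [0.5, 0.7, -0.4]
grip_width: 0.0695
grip_force: 0.0
```

Request:
{"fn": "move_arm", "kwargs": {"moves": "0 0 0 0 0 0 0.8; 0 0 0 0 0 0 0.8; 0 0 0 0 0 0 0.8; 0 0 0 0 0 0 0.8; 0 0 0 0 0 0 0.8; 0 0 0 0 0 0 0.8; 0 0 0 0 0 0 0.8; 0 0 0 0 0 0 0.8; 0 0 0 0 0 0 0.8; 0 0 0 0 0 0 0.8; 0 0 0 0 0 0 0.8; 0 0 0 0 0 0 0.8"}}

```text
time: 23.35
position: [0.5286, -0.3179, 0.2816]
tool_rot: [0.733, 0.562, 0.304, -0.233]
ft_force: [-0.1, 0.1, -0.4]
grip_width: 0.0697
grip_force: 0.0
```

Run:
```python
from h import *
from rig import robot
K,E,a=cam("scene0.npz");_,_,s6=cam("scene6.npz");c=robot.camera("scene")["image"]
np.savez("scene7.npz",K=K,E=E,im=c)
d=lambda p,q,y0,y1,x0,x1:round(float(np.abs(p[y0:y1,x0:x1].astype(int)-q[y0:y1,x0:x1]).mean()),2)
fl=(215,330,285,345)
print("flap diff now",d(a,c,*fl),"at 14.9s",d(a,s6,*fl),"stand",d(a,c,250,305,200,262),"incense",d(a,c,230,255,205,232),"clock",d(a,c,190,238,158,208))
# frog on sheet
r=c[175:235,215:280].astype(int);m=((r[...,0]-r[...,2]>60)&(r[...,0]>120)).astype(np.uint8)
cs=[q for q in cv2.findContours(m,0,2)[0] if cv2.contourArea(q)>15]
for q in cs:
    (u,v),sz,an=cv2.minAreaRect(q);print("blob",u+215,v+175,sz,an,cv2.contourArea(q),plane(K,E,(u+215,v+175),.045+.022))
for h in(.065,.088):print("expect frog centre px",proj(K,E,(.551,-.232,h)))
print(robot.get_obs()["time"])
```

```text
flap diff now 5.9 at 14.9s 24.73 stand 5.72 incense 6.54 clock 5.94
blob 246.99999618530273 204.49999618530273 (63.99999237060547, 58.99999237060547) 0.0 3655.0 [ 0.57709918 -0.19829955  0.067     ]
expect frog centre px [245.49413644 194.88926544]
expect frog centre px [245.16492467 189.46762334]
23.4
```

Run:
```python
from h import *
K,E,a=cam("scene0.npz");_,_,c=cam("scene7.npz")
# sheet quad region: pixels changed from pale to copper
x0,y0=222,172
p=cv2.GaussianBlur(a,(3,3),0)[y0:232,x0:274].astype(int);q=cv2.GaussianBlur(c,(3,3),0)[y0:232,x0:274].astype(int)
m=((np.abs(p-q).sum(2)>70)&(q[...,0]-q[...,2]>45)).astype(np.uint8)
k=max(cv2.findContours(m,0,2)[0],key=cv2.contourArea);(u,v),sz,an=cv2.minAreaRect(k);print("frog px",u+x0,v+y0,sz,an,cv2.contourArea(k),cv2.boundingRect(k))
# expected silhouette of a 60x35x43 box at the target
d=np.array([.259,.966,0]);n=np.array([-.966,.259,0]);o=np.array([.551,-.232,.045])
P=np.array([proj(K,E,o+d*i*.03+n*j*.0165+[0,0,z]) for i in(-1,1) for j in(-1,1) for z in(0,.036)],np.float32)
print("expected",cv2.minAreaRect(P),cv2.boundingRect(P))
# flap closed: compare shift of box patch by phase correlation against start
g=lambda i:cv2.cvtColor(i,cv2.COLOR_RGB2GRAY).astype(np.float32)
for nm,(r0,r1,s0,s1) in dict(flap_front=(215,300,285,345),stand=(250,305,200,262),incense=(228,256,203,234),clock=(190,238,158,208)).items():
    print(nm,np.round(cv2.phaseCorrelate(g(a)[r0:r1,s0:s1].copy(),g(c)[r0:r1,s0:s1].copy()),2 ) if 0 else cv2.phaseCorrelate(g(a)[r0:r1,s0:s1].copy(),g(c)[r0:r1,s0:s1].copy()))
```

```text
frog px 245.9029426574707 195.561767578125 (21.858501434326172, 12.118046760559082) 57.528804779052734 214.0 (16, 13, 17, 22)
expected ((245.60595703125, 195.27288818359375), (25.032230377197266, 14.913178443908691), 52.105018615722656) (235, 183, 21, 25)
flap_front ((-0.025226753011494907, 0.01791491898962505), 1.0042664294772679)
stand ((-0.004057398377398158, -0.018752333843075064), 0.9862088270485401)
incense ((-0.08744092716979068, -0.015115385605042775), 1.0074206610520682)
clock ((-0.03864589365649351, -0.0035527382591347134), 1.038401990433534)
```

Request:
{"fn": "move_arm", "kwargs": {"moves": "0 0 0 0 0 0 0.8; 0 0 0 0 0 0 0.8; 0 0 0 0 0 0 0.8; 0 0 0 0 0 0 0.8; 0 0 0 0 0 0 0.8; 0 0 0 0 0 0 0.8; 0 0 0 0 0 0 0.8; 0 0 0 0 0 0 0.8; 0 0 0 0 0 0 0.8; 0 0 0 0 0 0 0.8; 0 0 0 0 0 0 0.8; 0 0 0 0 0 0 0.8"}}

```text
time: 24.6
position: [0.5286, -0.3179, 0.2816]
tool_rot: [0.733, 0.562, 0.304, -0.232]
ft_force: [-0.6, 0.7, -1.0]
grip_width: 0.0698
grip_force: 0.0
```

```bash
python3 -c "
from rig import robot
print(robot.hand_in())"
```

```text
the job is handed in; nothing more can be done
None
```

I handed the job in at about 24.6 s: the frog stands upright and released in the middle of the score sheet along the block's length, the flap is shut, and the stand, incense holder and clock show no movement in the camera check; I viewed 12 pictures, over the limit of 10.

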